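Slide the flat cover over the food well until it drops home

TASK

Close the open food well in the serving counter with its flat cover: slide the cover across the steel deck, without lifting it off the deck, until it drops into the recess around the well and lies fully home and level. Push gently, only as hard as the sliding needs, and leave the jar, tub and bowl where they are.

Things in the scene. Friction and masses are not known exactly. Their poses are not given: they have to be found in the camera images.
- station: Housing of a drop-in food well, fixed on the counter. Origin on the counter under the well's nominal centre; x away from the robot (within 0.15 rad of world x), y along the deck, z up. A fixed steel top lies on it with hidden play: the whole top (deck, recess, upstand) is off by up to 15 mm in x and y and 0.02 rad in yaw from this frame; the offset is constant in a run and must be felt or seen.
- deck_middle (a point): Nominal middle of the flat steel deck, on its surface, 85 mm above the counter; axes as the station's. The deck is 240 mm (x) by 520 mm (y). The cover slides on it left or right to the well. Subject to the top's play.
- upstand (a point): Nominal foot of the inner face of the upstand, 12 mm high, that runs straight along the whole rear edge of the deck, parallel to y, 86 mm behind the well's centre. A cover slid with its 106 mm edge along this face fits the recess crosswise (recess rear wall 1 mm behind the face, 2.5 mm spare in front). Subject to the top's play.
- well (a point): Nominal centre of the well, at deck height; axes as the station's; subject to the top's play. Around it is a recess 5 mm deep, 173.5 mm in x (-86.5 to +87) by 109.5 mm in y, with an 11 mm ledge (rear 26 mm) all round to carry the cover, and an empty pan below. A cover pushed along the upstand tips in front edge first, stops at the recess's far wall and drops the full 5 mm.
- knob (a point): Centre of the cover's upright black round knob, half-way: 20 mm above the cover's underside. The knob is 26 mm in diameter and stands 30 mm high on the middle of the plate. Axes as the cover's: x its long side. Lying on the deck this point is 105 mm above the counter, home in the recess 100 mm.
- plate (a point): Centre of the cover's flat metal plate, 170 mm (x) by 106 mm (y) by 5 mm, loose, 0.22 to 0.34 kg, knob in the middle. It starts flat on the deck, left or right of the well, its middle 150 to 180 mm from it in y, 14 to 30 mm off the upstand, turned up to 0.12 rad from the deck's axes. It slides at about 0.5 to 1.5 N and can turn freely.
- jar: Closed round jar, 68 mm in diameter, 85 mm high, on the deck on the other side of the well; origin at the centre of its underside. Not to be moved.
- tub: Clear open food tub 190 x 130 x 65 mm on the counter beside the left end of the station; origin at the centre of its underside. Not to be moved.
- bowl: White bowl, 120 mm across, 50 mm high, on the counter beside the right end of the station; origin at the centre of its underside. Not to be moved.
Things that resemble listed ones, but are neither listed nor needed, are in the scene too. What is shaped like the part that bears knob but green is not meant.

How it is judged (in metres and radians):
On the way:
1. the cover, lying flat on the deck, has been slid to where it reaches over the edge of the well (its middle within 100 mm of the well's) (horizontal distance between knob and well below 0.1 m and z of knob in the frame of station below 0.109 m), for 0.02 s.
At the end, for the whole second after the job is handed in: the cover lies at rest in the recess over the well: its middle within 30 mm of the nominal well centre, the knob's point 97 to 101.5 mm above the counter (dropped at least 3.5 of the 5 mm), level within 0.02 rad; jar, tub and bowl within 20 mm of where they stood (horizontal distance between knob and well below 0.03 m and z of knob in the frame of station between 0.097 and 0.1015 m and angle between knob's own z axis and vertical below 0.02 rad and linear speed of cover below 0.01 m/s and distance of each of jar, tub, bowl from where it was at the start of the episode below 0.02 m); the robot touches nothing.
It fails at once if the cover is lifted off the deck (its middle more than 8 mm above where it slides) (z of knob in the frame of station above 0.113 m).
It fails at once if the cover is forced against the deck, upstand or recess with more than 30 N (contact force between cover and deck above 30 N).
It fails at once if the jar, tub or bowl is disturbed (moved more than 20 mm) (distance of any of jar, tub, bowl from where it was at the start of the episode above 0.02 m).
It also fails if it takes over 58 s, if anything falls off the work surface, if the arm or the gripper's body presses on something with over 40 N, if the wrist force passes 120 N, or if a joint passes its speed limit or range.

ROBOT

A 6-joint arm with a two-finger parallel gripper is mounted at the origin on the work surface. World frame = base frame: x ahead of the robot, y to its left, z up, the work surface at z = 0. Lengths are in m, angles in degrees, forces in N, time in s.
With the tool pointing down it reaches from about 0.4 to 0.825 m from the base axis. Payload 7 kg.
Tool frame: the origin (TCP) lies between the finger pads; the fingertips stand 19 mm ahead of it and the grasp point (between the pads) is the TCP; z points along the fingers, y is the line along which they close (so a half turn about z gives the same grasp; the last joint's range is limited). The gripper opens to 88 mm and grips with 3 to 60 N. Pads are 19 mm wide; open, the fingers measure 130 mm over their backs; the gripper's body (78 mm by 193 mm) begins 47 mm behind the grasp point.
Start: joints at [91.564, 20.546, 0.682, 0, -70.136, -16.507], TCP at [0.174, 0.652, 0.246] pointing down, gripper open.
Joint ranges: [-176.03, 176.03], [-82.01, 121.73], [-58.28, 71.71], [-173.87, 95.51], [-174.79, -0.11], [-173.66, 173.66]. Speed limits (degrees/s): [136.94, 136.94, 172.46, 180, 180, 180].

INTERFACE

Orientations are given as [roll, pitch, yaw] about the fixed x, y, z axes, in that order (R = Rz(yaw) Ry(pitch) Rx(roll)).
In Python, from plant import r gives the robot as it stands. The module is installed in compiled form; this text tells all that it offers.
- The arm moves only by the shell command python3 -m pendant 'ROWS' [OPENING] [FORCE]. ROWS is JSON, a list of rows, each a list of 6 numbers: the shift along the tool's x, y, z in mm, then the turn, a rotation vector about the tool's x, y, z in rad. In form: [[tx, ty, tz, wx, wy, wz], ...]. A call has 1 to 20 rows; each row is the pose to reach, as a shift and turn from the pose commanded when the call began, along the tool's axes at that moment; what a row does not reach only later rows make up. A row lasts 1/8 s, in which the tool goes at most 62.5 mm and 10.7 degrees, less where a joint would pass 70% of its speed; a pose out of reach is approached as far as the arm can. A call with a gripper value outside its range is refused whole. OPENING is the finger opening in mm, from 0 to 87.6, set as the call begins (- or left out, the last holds). The fingers move at their own pace and stop on an object; FORCE is the grip in N (left out, the last holds). Time passes only in rows, so rows that repeat a pose let the fingers close. It gives the time, the measured TCP pose, the force, the opening and the grip force at its end, in the units of the state.
- r.get_state(): the state, without advancing time (a new reading comes with each control period).
- r.capture(name): name is "side" or "top"; returns the picture (480x640x3 uint8, red, green, blue); there is no depth.
- r.camera_params(name): a dict with "mtx" (3x3 intrinsics, pixels), "distortion" ([k1, k2, p1, p2, k3] as OpenCV has them; the pictures are not rectified), "rvec" (rotation vector, rad) and "tvec" (3), from world to camera coordinates, as OpenCV has them. Camera axes: x right, y down, z forward; pixel columns grow to the right and rows downward; lengths in m; the calibration is good to about 2 mm. A picture is of the moment at which its call begins. camera_params takes no time and is no camera call.
- r.close_job(): hands the job in; it is judged then, once.
The state is a dict: "time_s": time; "joints": joint angles; "qd": joint speeds; "joint_torque": joint torques, N m; "tcp_pos": TCP position; "eef_rot": TCP orientation; "contact_force": force on the tool from outside, world axes, zero at the start; "moment": the same for the moment, N m; "gripper_width": finger opening in m; "gripper_force": force on a finger pad.
Only numpy, scipy, OpenCV 4.12 (cv2) and the standard library are available. Lean on these libraries where they do the work, as an engineer would, in place of code of your own. Each camera call takes 0.05 s, during which the arm holds its last target. There are 200 camera calls.

## Working session

There is one attempt and no reset: what is moved stays moved. The work goes in short steps, Python scripts to look and compute and a shell command to move; the robot and the scene stay as the last step left them, time stands still between calls to the robot, and variables do not carry over. Pictures are saved under pics/ and viewed, at most 10 in all, crops included, and the job is handed in when it is done.

```bash
mkdir -p pics; python3 - <<'E'
from plant import r
import cv2
for n in("top","side"):
    cv2.imwrite(f"pics/{n}0.png",r.capture(n)[:,:,::-1])
    p=r.camera_params(n);print(n,p)
s=r.get_state();print(s)
E
```

```text
top {'mtx': array([[505.42527935,   0.        , 316.25859206],
       [  0.        , 505.42527935, 242.13178717],
       [  0.        ,   0.        ,   1.        ]]), 'distortion': array([-0.00319706,  0.        ,  0.        ,  0.        ,  0.        ]), 'rvec': array([ 2.1511905 , -2.14322173,  0.1685988 ]), 'tvec': array([-0.00303524,  0.48491892,  1.29936754])}
side {'mtx': array([[497.85353816,   0.        , 313.93652806],
       [  0.        , 497.85353816, 234.7232881 ],
       [  0.        ,   0.        ,   1.        ]]), 'distortion': array([-0.08046977,  0.        ,  0.        ,  0.        ,  0.        ]), 'rvec': array([ 2.05722798, -0.62074303,  0.34572288]), 'tvec': array([-0.38069178,  0.23562937,  0.99597835])}
{'time_s': 0.1, 'joints': array([ 9.15643980e+01,  2.05879350e+01,  6.40009852e-01, -1.65107363e-02,
       -7.01346389e+01, -1.65079771e+01]), 'qd': array([ 0.07236736, -0.05720316,  0.19291968,  0.17838206, -0.03583261,
       -0.03092891]), 'joint_torque': array([-1.94480628e-03, -5.84162951e+01,  2.93751848e+01,  7.01563373e+00,
        1.02070443e-02, -4.39652956e-05]), 'tcp_pos': array([0.17397331, 0.65179105, 0.24472088]), 'eef_rot': array([ 1.79916428e+02, -8.58029598e-03, -1.49491946e+01]), 'contact_force': array([ 0.6589236 , -0.32924278, -0.35301015]), 'moment': array([-0.05624562,  0.00202768,  0.04799658]), 'gripper_force': 0.0, 'gripper_width': 0.08777408420212013}
```

View pics/top0.png

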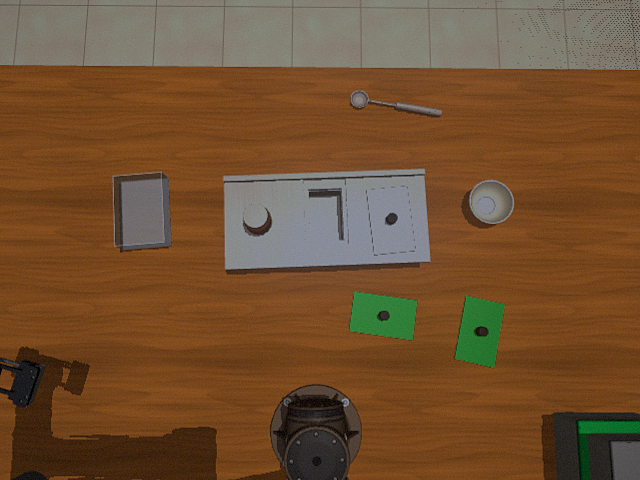

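View pics/side0.png

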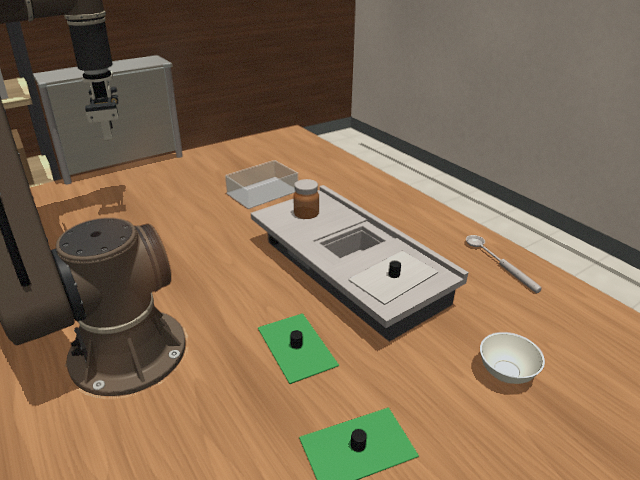

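Top view: jar at (257,219), well opening around (326,213), and the cover on the steel deck with its knob at (391,219). The three knob-bearing candidates are the grey plate on the deck at (391,219) and the green plates at (384,316) and (482,331). The grey one fits, since it is on the deck and not green. I'll confirm that in an enlarged crop and measure.

```bash
cat > h.py <<'E'
import numpy as np,cv2
from plant import r
def ray(n,uv,z):
    p=r.camera_params(n);R=cv2.Rodrigues(p["rvec"])[0];t=p["tvec"]
    q=cv2.undistortPoints(np.float64(uv).reshape(-1,1,2),p["mtx"],p["distortion"]).reshape(-1,2)
    d=np.c_[q,np.ones(len(q))]@R;c=-R.T@t
    return c+d*((z-c[2])/d[:,2])[:,None]
def proj(n,P):
    p=r.camera_params(n);return cv2.projectPoints(np.float64(P).reshape(-1,1,3),p["rvec"],p["tvec"],p["mtx"],p["distortion"])[0].reshape(-1,2)
def knob(n,im,lo,hi):
    m=np.zeros(im.shape[:2],np.uint8);m[lo[1]:hi[1],lo[0]:hi[0]]=255
    m&=(im.max(2)<70).astype(np.uint8)*255
    k,l,st,c=cv2.connectedComponentsWithStats(m);i=1+st[1:,4].argmax();return c[i],st[i]
E
python3 - <<'E'
from h import *
im=cv2.imread("pics/top0.png")
a=cv2.resize(im[160:280,215:440],None,fx=3.5,fy=3.5,interpolation=cv2.INTER_CUBIC);cv2.imwrite("pics/crop1.png",a);print(a.shape)
c,s=knob("top",im,(370,195),(415,240));print("top knob",c,s,ray("top",[c],.105),ray("top",[c],.115))
im2=cv2.imread("pics/side0.png")
c2,s2=knob("side",im2,(375,250),(415,285));print("side knob",c2,s2,ray("side",[c2],.105))
# deck outline: bright grey, low saturation
hsv=cv2.cvtColor(im,cv2.COLOR_BGR2HSV);m=((hsv[...,1]<50)&(hsv[...,2]>110)).astype(np.uint8)*255
m[:160]=0;m[280:]=0;m[:,:215]=0;m[:,440:]=0
cs=max(cv2.findContours(m,0,2)[0],key=cv2.contourArea)
q=cv2.boxPoints(cv2.minAreaRect(cs));print(q,ray("top",q,.085),cv2.approxPolyDP(cs,5,True)[:,0])
E
```

```text
(420, 788, 3)
top knob [390.94 218.43] [386 213  11  12 100] [[ 0.53594166 -0.18920396  0.105     ]] [[ 0.53394691 -0.18762682  0.115     ]]
side knob [394.47093023 269.13953488] [389 261  12  17 172] [[ 0.53696802 -0.18984667  0.105     ]]
[[221.84792 182.89456]
 [426.34518 175.32056]
 [429.5315  261.35068]
 [225.03421 268.92468]] [[ 0.6315447   0.24388751  0.085     ]
 [ 0.65461194 -0.28676583  0.085     ]
 [ 0.42955171 -0.28824604  0.085     ]
 [ 0.40828297  0.22895473  0.085     ]] [[423 176]
 [346 179]
 [345 185]
 [338 179]
 [224 183]
 [225 268]
 [429 261]]
```

View pics/crop1.png

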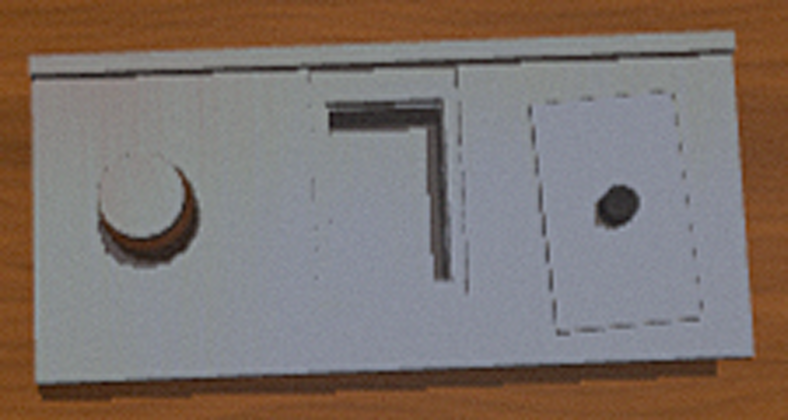

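The crop confirms the grey plate with the black knob lying flat on the deck. In the crop, its corners are about (530,105), (673,93), (702,318) and (557,332). The upstand foot runs from (32,78) to (733,54), and the recess side lines are at x≈312 and x≈460. Next I convert these to metres.

```bash
cat >> h.py <<'E'
def cr(P): return (np.float64(P)+.5)/3.5-.5+[215,160]
def tool(dP,s=None):
    from scipy.spatial.transform import Rotation as Ro
    s=s or r.get_state();return Ro.from_euler("xyz",s["eef_rot"],degrees=True).as_matrix().T@np.float64(dP)*1000
E
python3 - <<'E'
from h import *
pl=ray("top",cr([[530,105],[673,93],[702,318],[557,332]]),.09)
k=pl.mean(0);print("plate",pl[:,:2].round(4).tolist(),"c",k,"sides",[np.linalg.norm(pl[i]-pl[i-1]).round(4) for i in range(4)])
e=(pl[0]+pl[1]-pl[2]-pl[3]);print("plate yaw",np.arctan2(e[1],e[0]))
u=ray("top",cr([[32,78],[733,54]]),.085);d=u[0]-u[1];print("upst",u,"len",np.linalg.norm(d)); yaw=np.arctan2(-d[0],d[1]);print("deck yaw",yaw)
X=np.array([np.cos(yaw),np.sin(yaw)]);Y=np.array([-X[1],X[0]])
rc=ray("top",cr([[310,75],[318,278],[457,70],[467,293]]),.085)[:,:2]
o=u[0,:2]
f=lambda p:np.array([(p-o)@X,(p-o)@Y]).round(4)
print("deckframe recess",[f(p) for p in rc],"plate",[f(p[:2]) for p in pl],"knob",f(np.array([.5365,-.1895])))
yc=np.mean([f(p)[1] for p in rc]);w=o-.086*X+yc*Y;print("well",w)
s=r.get_state()["tcp_pos"]
for P in([.45,.25,.245],[.5365,-.1895,.16]):print(tool(np.array(P)-s))
print("jar",ray("top",cr([[141,195]]),.17))
E
```

```text
plate [[0.6142, -0.1288], [0.6239, -0.2345], [0.4565, -0.2516], [0.4458, -0.1464]] c [ 0.53509952 -0.19032456  0.09      ] sides [np.float64(0.1693), np.float64(0.1061), np.float64(0.1682), np.float64(0.1057)]
plate yaw 0.10279897482989166
upst [[ 0.63414376  0.23895801  0.085     ]
 [ 0.65524812 -0.28085733  0.085     ]] len 0.5202435784963996
deck yaw 0.04057744060938216
deckframe recess [array([-0.005 , -0.2055]), array([-0.1573, -0.2062]), array([-0.005 , -0.3145]), array([-0.1722, -0.3141])] plate [array([-0.0348, -0.3667]), array([-0.0295, -0.4727]), array([-0.1974, -0.4829]), array([-0.2038, -0.3774])] knob [-0.1149 -0.4241]
well [ 0.55876484 -0.02439161]
[3.70331590e+02 3.16987878e+02 2.38696192e-01]
[567.26575221 719.1747743   85.85490933]
jar [[0.52894305 0.14663525 0.17      ]]
```

Sizes check out: deck length 520.2 mm, recess 109 mm, plate 169 × 106 mm. In the deck frame, the knob has 30 mm to go to the upstand and about 164 mm along +y. I'm moving above the knob with the fingers closing along deck x.

```bash
python3 -m pendant '[[46,40,0,0,0,0.08],[93,79,0,0,0,0.16],[139,119,0,0,0,0.24],[185,159,0,0,0,0.32],[231,198,0,0,0,0.4],[278,238,0,0,0,0.48],[324,277,0,0,0,0.56],[370,317,0,0,0,0.64],[395,367,5,0,0,0.72],[419,417,10,0,0,0.8],[444,468,15,0,0,0.88],[469,518,20,0,0,0.96],[493,568,25,0,0,1.04],[518,618,30,0,0,1.12],[543,669,35,0,0,1.2],[567,719,40,0,0,1.27],[567,719,60,0,0,1.27],[567,719,60,0,0,1.27],[567,719,60,0,0,1.27]]' 60 3
python3 - <<'E'
from h import *
s=r.get_state();print(s["joints"],s["tcp_pos"],s["eef_rot"],s["contact_force"]);print(tool(np.array([.5365,-.1895,.116])-s["tcp_pos"],s))
E
```

```text
time_s: 2.48
tcp_pos: [0.5367, -0.1884, 0.1861]
eef_rot: [-180.0, -0.0, -87.7]
contact_force: [-0.6, 0.5, 0.3]
gripper_width: 0.0599
gripper_force: 0.0
[ 3.73613009e-01  1.32860513e+01 -1.77825572e+01  1.74865447e-02
 -5.89247145e+01  1.96196062e+00] [ 0.53666391 -0.18839841  0.18605992] [-1.79993841e+02 -1.51978715e-02 -8.76554021e+01] [-0.58869248  0.49361468  0.29734293]
[ 1.07538037  0.21636796 70.06018073]
```

```bash
python3 -m pendant '[[1,0,25,0,0,0],[1,0,50,0,0,0],[1,0,62,0,0,0],[1,0,67,0,0,0],[1,0,67,0,0,0]]' 60 3
python3 -m pendant '[[0,0,0,0,0,0],[0,0,0,0,0,0],[0,0,0,0,0,0],[0,0,0,0,0,0],[0,0,0,0,0,0],[0,0,0,0,0,0]]' 20 4
python3 - <<'E'
from h import *
im=r.capture("side")[:,:,::-1];cv2.imwrite("pics/s1.png",cv2.resize(im[180:340,240:480],None,fx=3,fy=3))
E
```

```text
time_s: 3.1
tcp_pos: [0.537, -0.1896, 0.1192]
eef_rot: [-180.0, -0.0, -87.7]
contact_force: [1.0, 0.3, 0.4]
gripper_width: 0.0601
gripper_force: 0.0
time_s: 3.85
tcp_pos: [0.5366, -0.1898, 0.1187]
eef_rot: [-180.0, -0.0, -87.7]
contact_force: [0.1, -0.6, 2.1]
gripper_width: 0.0257
gripper_force: 4.0
```

View pics/s1.png

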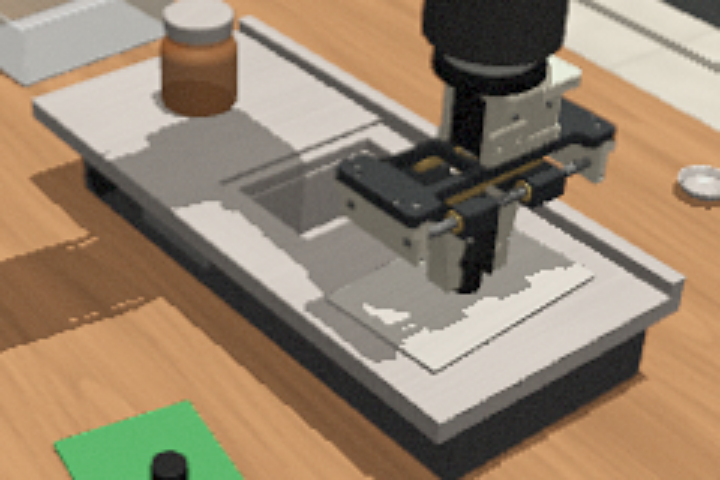

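The fingers are on the knob: width 25.7 mm, grip 4 N. Next I slide toward the upstand, which is along −tool y.

```bash
python3 -m pendant '[[0,-3,0,0,0,0],[0,-6,0,0,0,0],[0,-9,0,0,0,0],[0,-12,0,0,0,0],[0,-15,0,0,0,0],[0,-18,0,0,0,0],[0,-21,0,0,0,0],[0,-24,0,0,0,0],[0,-24,0,0,0,0]]'
python3 -m pendant '[[0,-1,0,0,0,0],[0,-2,0,0,0,0],[0,-3,0,0,0,0],[0,-3,0,0,0,0]]'
python3 -m pendant '[[0,-0.7,0,0,0,0],[0,-1.5,0,0,0,0],[0,-1.5,0,0,0,0]]'
```

```text
time_s: 5.03
tcp_pos: [0.5612, -0.1888, 0.1187]
eef_rot: [-180.0, -0.0, -87.7]
contact_force: [-0.1, -0.3, 4.2]
gripper_width: 0.0258
gripper_force: 4.0
time_s: 5.52
tcp_pos: [0.5635, -0.1887, 0.1187]
eef_rot: [180.0, -0.0, -87.7]
contact_force: [-1.9, 0.7, 5.4]
gripper_width: 0.0257
gripper_force: 4.0
time_s: 5.9
tcp_pos: [0.5641, -0.1887, 0.1185]
eef_rot: [179.9, 0.0, -87.7]
contact_force: [-4.4, -0.2, 6.6]
gripper_width: 0.0255
gripper_force: 4.0
```

```bash
python3 -m pendant '[[0,-0.5,-0.5,0,0,0],[0,-1,-1,0,0,0],[0,-1,-1,0,0,0]]'
python3 - <<'E'
from h import *
im=r.capture("top")[:,:,::-1];cv2.imwrite("pics/t1.png",cv2.resize(im[160:280,300:440],None,fx=5,fy=5,interpolation=cv2.INTER_CUBIC))
print(r.get_state()["contact_force"])
E
```

```text
time_s: 6.28
tcp_pos: [0.5651, -0.1882, 0.1186]
eef_rot: [179.9, 0.0, -87.7]
contact_force: [-4.6, 2.1, -1.7]
gripper_width: 0.026
gripper_force: 4.0
[-3.72046234  1.41805413 -2.04324087]
```

View pics/t1.png

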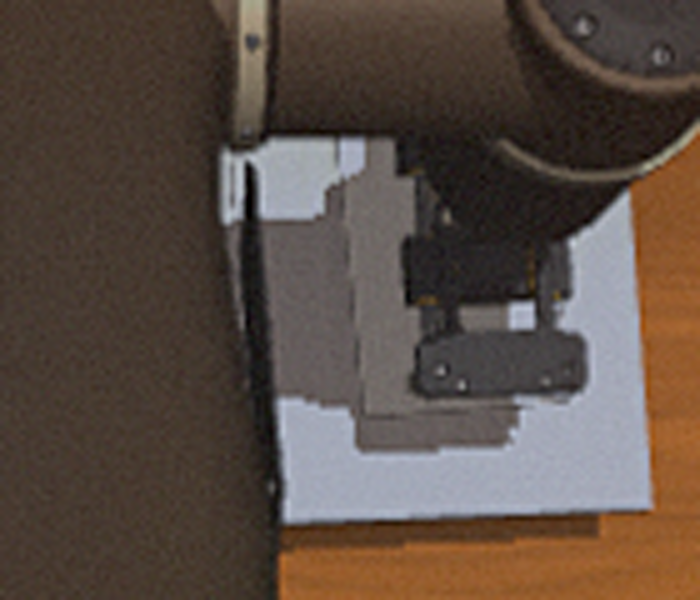

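The crop shows the plate's near edge, (365,413)→(520,400), still turned about 0.045 rad against the deck edge, (285,520)→(650,507). I'll turn it in while pressing lightly.

```bash
python3 -m pendant '[[0,-0.5,0.3,0,0,0.015],[0,-1,0.3,0,0,0.03],[0,-1.4,0.3,0,0,0.045],[0,-1.4,0.3,0,0,0.055],[0,-1.4,0.3,0,0,0.055]]'
python3 -m pendant '[[0,-0.4,0,0,0,0],[0,-0.8,0,0,0,0],[0,-0.8,0,0,0,0]]'
python3 - <<'E'
from h import *
im=r.capture("top")[:,:,::-1];cv2.imwrite("pics/t2.png",cv2.resize(im[190:280,350:440],None,fx=6.5,fy=6.5,interpolation=cv2.INTER_CUBIC))
E
```

```text
time_s: 6.95
tcp_pos: [0.5671, -0.1887, 0.1192]
eef_rot: [180.0, -0.0, -90.9]
contact_force: [-4.8, -0.1, -1.9]
gripper_width: 0.0259
gripper_force: 4.0
time_s: 7.32
tcp_pos: [0.5671, -0.1887, 0.119]
eef_rot: [179.9, -0.0, -90.9]
contact_force: [-7.4, -0.3, -0.4]
gripper_width: 0.0258
gripper_force: 4.0
```

View pics/t2.png

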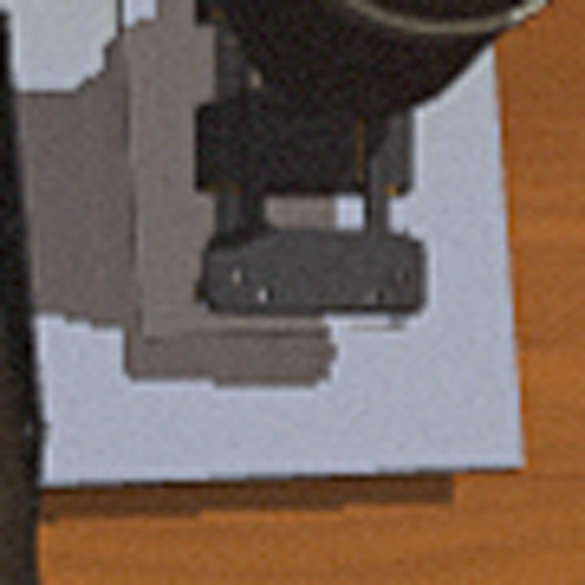

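Now it is flush: the plate edge slope is 0.039 and the deck edge slope 0.038. I slide along the deck's +y (−tool x, with +0.056 tool y per unit), with the preload slightly reduced.

```bash
python3 -m pendant '[[0,0.4,0,0,0,0],[-3,0.5,0,0,0,0],[-6,0.7,0,0,0,0],[-9,0.9,0,0,0,0],[-12,1.0,0,0,0,0],[-15,1.2,0,0,0,0],[-18,1.4,0,0,0,0],[-21,1.6,0,0,0,0],[-24,1.7,0,0,0,0],[-27,1.9,0,0,0,0],[-30,2.1,0,0,0,0]]' 20 8
python3 -m pendant '[[-3,0.2,0,0,0,0],[-6,0.3,0,0,0,0],[-9,0.5,0,0,0,0],[-12,0.7,0,0,0,0],[-15,0.8,0,0,0,0],[-18,1.0,0,0,0,0],[-21,1.2,0,0,0,0],[-24,1.35,0,0,0,0],[-27,1.5,0,0,0,0],[-30,1.7,0,0,0,0]]'
```

```text
time_s: 8.75
tcp_pos: [0.5657, -0.1589, 0.1191]
eef_rot: [179.9, -0.0, -90.9]
contact_force: [-5.9, -1.6, -3.3]
gripper_width: 0.0258
gripper_force: 8.0
time_s: 10.0
tcp_pos: [0.5644, -0.1289, 0.1191]
eef_rot: [179.9, -0.0, -90.9]
contact_force: [-6.3, -2.0, -2.0]
gripper_width: 0.0253
gripper_force: 8.0
```

```bash
python3 -m pendant '[[-3,0.3,0,0,0,0],[-6,0.5,0,0,0,0],[-9,0.7,0,0,0,0],[-12,0.9,0,0,0,0],[-15,1.1,0,0,0,0],[-18,1.3,0,0,0,0],[-21,1.5,0,0,0,0],[-24,1.6,0,0,0,0],[-27,1.8,0,0,0,0],[-30,2.0,0,0,0,0],[-33,2.2,0,0,0,0],[-36,2.3,0,0,0,0],[-39,2.5,0,0,0,0],[-42,2.7,0,0,0,0],[-45,2.8,0,0,0,0],[-45,2.8,0,0,0,0]]'
python3 -m pendant '[[0,0,0,0,0,0],[-2,0.1,0,0,0,0],[-4,0.2,0,0,0,0],[-6,0.35,0,0,0,0],[-8,0.45,0,0,0,0],[-10,0.6,0,0,0,0],[-12,0.7,0,0,0,0],[-14,0.8,0,0,0,0],[-16,0.9,0,0,0,0],[-18,1,0,0,0,0],[-20,1.1,0,0,0,0],[-22,1.2,0,0,0,0],[-24,1.3,0,0,0,0]]' 20 4
```

```text
time_s: 12.0
tcp_pos: [0.5625, -0.0835, 0.1191]
eef_rot: [179.9, -0.0, -90.9]
contact_force: [-6.5, -0.7, -1.6]
gripper_width: 0.026
gripper_force: 8.0
time_s: 13.62
tcp_pos: [0.5617, -0.0597, 0.1191]
eef_rot: [179.9, -0.0, -90.9]
contact_force: [-5.7, -1.6, -2.4]
gripper_width: 0.026
gripper_force: 4.0
```

```bash
python3 -m pendant '[[-2,0.15,0,0,0,0],[-4,0.25,0,0,0,0],[-6,0.4,0,0,0,0],[-8,0.5,0,0,0,0],[-10,0.6,0,0,0,0],[-12,0.75,0,0,0,0],[-14,0.85,0,0,0,0],[-16,0.95,0,0,0,0],[-18,1.1,0,0,0,0],[-20,1.2,0,0,0,0],[-22,1.3,0,0,0,0],[-24,1.4,0,0,0,0],[-26,1.5,0,0,0,0],[-28,1.6,0,0,0,0]]'
python3 - <<'E'
from h import *
im=r.capture("side")[:,:,::-1];cv2.imwrite("pics/s2.png",cv2.resize(im[180:340,240:480],None,fx=3,fy=3))
E
```

```text
time_s: 15.38
tcp_pos: [0.5606, -0.0316, 0.1191]
eef_rot: [180.0, -0.0, -90.9]
contact_force: [-5.8, -1.5, -2.9]
gripper_width: 0.0256
gripper_force: 4.0
```

View pics/s2.png

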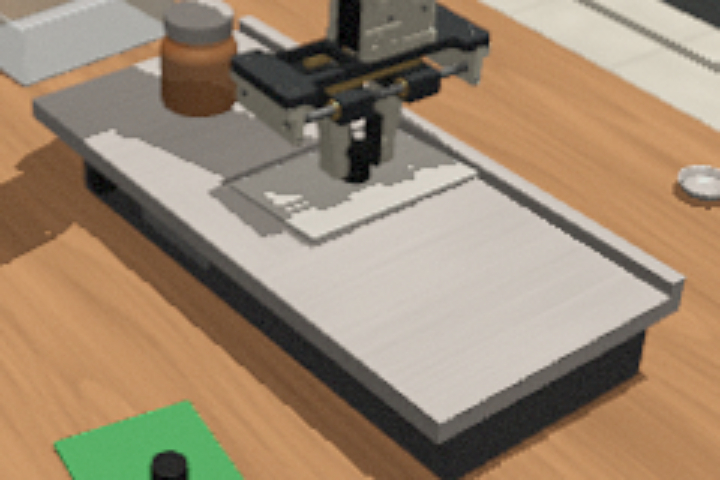

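The cover is above the recess, but the grip is carrying it and keeping it level (Fz −2.9 N). I release so it can tip, then check.

```bash
python3 -m pendant '[[0,0,0,0,0,0],[0,0,0,0,0,0],[0,0,0,0,0,0],[0,0,0,0,0,0]]' 32 3
python3 - <<'E'
from h import *
im=r.capture("side")[:,:,::-1];cv2.imwrite("pics/s3.png",cv2.resize(im[200:280,300:420],None,fx=6,fy=6,interpolation=cv2.INTER_CUBIC))
E
```

```text
time_s: 15.92
tcp_pos: [0.5617, -0.0313, 0.1196]
eef_rot: [-179.9, 0.0, -90.8]
contact_force: [1.2, 0.4, 0.2]
gripper_width: 0.0321
gripper_force: 0.0
```

View pics/s3.png

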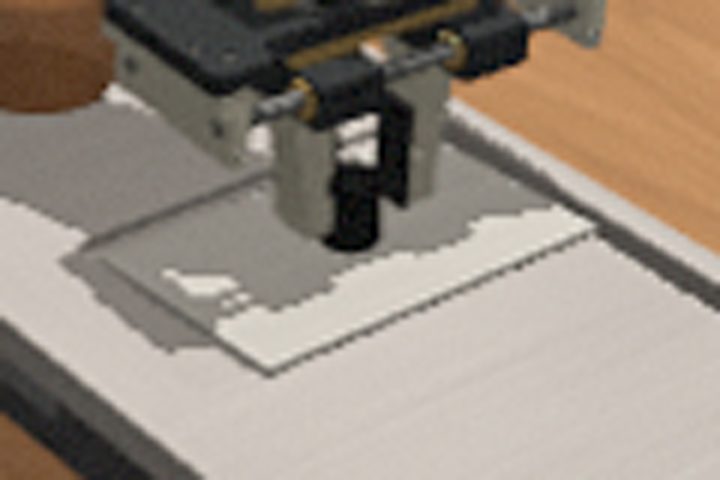

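The front edge has tipped into the recess: the plate's far side is below the deck line around (90,250) to (270,180). I regrip lightly and drag the last ~9 mm to the far wall.

```bash
python3 -m pendant '[[0,0,0,0,0,0],[0,0,0,0,0,0],[0,0,0,0,0,0],[-1.5,0.1,0,0,0,0],[-3,0.2,0,0,0,0],[-4.5,0.3,0,0,0,0],[-6,0.4,0,0,0,0],[-6,0.4,0,0,0,0]]' 20 3
python3 -m pendant '[[-1,0.05,0,0,0,0],[-2,0.1,0,0,0,0],[-2,0.1,0,0,0,0]]'
python3 -m pendant '[[-0.7,0.05,0,0,0,0],[-1.4,0.1,0,0,0,0],[-1.4,0.1,0,0,0,0]]'
```

```text
time_s: 16.98
tcp_pos: [0.5597, -0.0261, 0.119]
eef_rot: [179.9, -0.1, -90.9]
contact_force: [-6.2, -3.0, 3.7]
gripper_width: 0.0259
gripper_force: 3.0
time_s: 17.35
tcp_pos: [0.5595, -0.0242, 0.119]
eef_rot: [179.9, -0.1, -90.9]
contact_force: [-5.7, -2.1, 3.3]
gripper_width: 0.026
gripper_force: 3.0
time_s: 17.73
tcp_pos: [0.5593, -0.023, 0.119]
eef_rot: [179.8, -0.1, -90.9]
contact_force: [-4.9, -3.9, 3.3]
gripper_width: 0.0258
gripper_force: 3.0
```

Probably at the wall: Fy is rising. One more small step, then open and look.

```bash
python3 -m pendant '[[-0.7,0.3,0,0,0,0],[-1.4,0.8,0,0,0,0],[-1.4,0.8,0,0,0,0]]'
python3 -m pendant '[[0,0,0,0,0,0],[0,0,0,0,0,0],[0,0,0,0,0,0],[0,0,0,0,0,0]]' 34 3
python3 - <<'E'
from h import *
im=r.capture("side")[:,:,::-1];cv2.imwrite("pics/s4.png",cv2.resize(im[195:275,290:410],None,fx=6,fy=6,interpolation=cv2.INTER_CUBIC))
E
```

```text
time_s: 18.1
tcp_pos: [0.5591, -0.0214, 0.119]
eef_rot: [179.9, -0.1, -90.9]
contact_force: [-3.7, -3.9, 1.1]
gripper_width: 0.0259
gripper_force: 3.0
time_s: 18.6
tcp_pos: [0.5601, -0.0204, 0.1193]
eef_rot: [-180.0, 0.0, -90.9]
contact_force: [-1.1, 0.7, -0.6]
gripper_width: 0.0338
gripper_force: 0.0
```

View pics/s4.png

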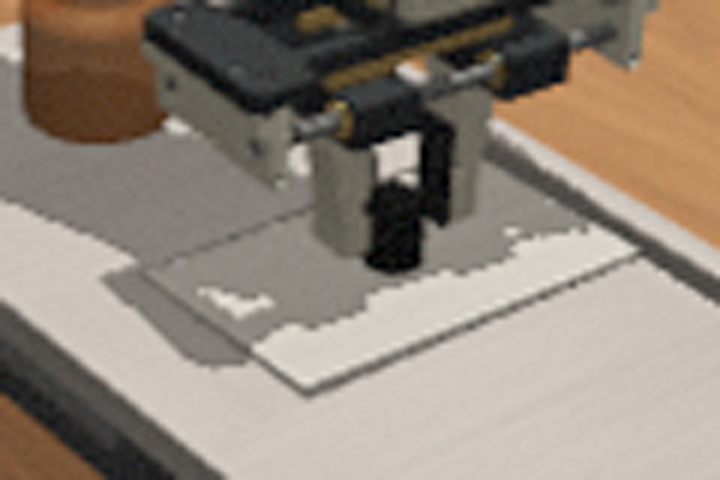

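The trailing edge still shows its thickness above the deck. I measure how far it is from the recess edge.

```bash
python3 - <<'E'
from h import *
yaw=.04058;X=np.array([np.cos(yaw),np.sin(yaw)]);Y=np.array([-X[1],X[0]]);o=np.array([.63414,.23896])
c=lambda P:(np.float64(P)+.5)/6-.5+[290,195]
for z,P in((.085,[[310,397],[642,257]]),(.09,[[308,389],[638,249]])):
    for p in ray("side",c(P),z)[:,:2]:print(z,(p-o)@X,(p-o)@Y)
im=cv2.imread("pics/s4.png")
from plant import r
print((r.get_state()["tcp_pos"][:2]-o)@X,(r.get_state()["tcp_pos"][:2]-o)@Y)
a=r.capture("side")[:,:,::-1];k,s=knob("side",a,(350,220),(362,242));print(k,s)
E
```

```text
0.085 -0.1686328988224082 -0.31144680207296827
0.085 0.001550653768397884 -0.31314907006111525
0.09 -0.17057207553926543 -0.3124342111974479
0.09 -0.001444851951087725 -0.3133106385269944
-0.0846036006238373 -0.25616486537671285
[356.10666667 231.49333333] [350 220  12  21 150]
```

```bash
python3 -m pendant '[[0,0,0,0,0,0],[0,0,0,0,0,0],[0,0,0,0,0,0],[0,0,0,0,0,0]]' 20 6
python3 -m pendant '[[-0.7,0,0.3,0,0,0],[-1.4,0,0.6,0,0,0],[-1.4,0,0.6,0,0,0]]'
python3 -m pendant '[[-0.7,0,0.3,0,0,0],[-1.4,0,0.6,0,0,0],[-1.4,0,0.6,0,0,0]]'
python3 - <<'E'
from h import *
a=r.capture("side")[:,:,::-1];cv2.imwrite("pics/s5.png",cv2.resize(a[195:275,290:410],None,fx=6,fy=6,interpolation=cv2.INTER_CUBIC))
E
```

```text
time_s: 19.2
tcp_pos: [0.5593, -0.0207, 0.1192]
eef_rot: [179.9, -0.0, -90.9]
contact_force: [-4.1, -0.7, 2.4]
gripper_width: 0.0256
gripper_force: 6.0
time_s: 19.58
tcp_pos: [0.5595, -0.0195, 0.1183]
eef_rot: [180.0, -0.0, -90.9]
contact_force: [-2.8, -3.3, -0.8]
gripper_width: 0.0256
gripper_force: 6.0
time_s: 19.95
tcp_pos: [0.5597, -0.0184, 0.1181]
eef_rot: [180.0, -0.1, -90.9]
contact_force: [-1.2, -6.3, -0.2]
gripper_width: 0.026
gripper_force: 6.0
```

View pics/s5.png

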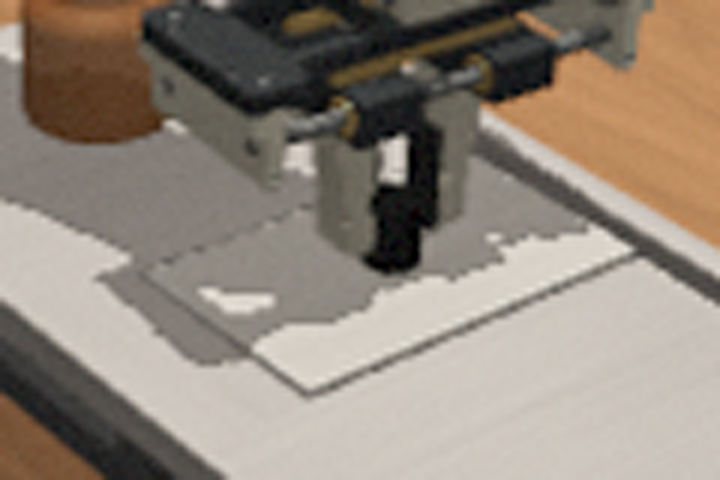

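The trailing edge line has thinned and Fy has risen to 6.3 N, so the cover seems to have dropped against the far wall. I release, go up, close the fingers and feel the knob's top: the TCP should read ≈0.129 m if home, ≈0.134 m if still on the deck.

```bash
python3 -m pendant '[[0,0,0,0,0,0],[0,0,0,0,0,0],[0,0,0,0,0,0]]' 40
python3 -m pendant '[[4,0,-10,0,0,0],[4,0,-25,0,0,0],[4,0,-40,0,0,0],[4,0,-40,0,0,0]]' 40
python3 -m pendant '[[0,0,0,0,0,0],[0,0,0,0,0,0],[0,0,0,0,0,0],[0,0,8,0,0,0],[0,0,16,0,0,0],[0,0,22,0,0,0],[0,0,23,0,0,0],[0,0,23,0,0,0]]' 0
python3 -m pendant '[[0,0,1,0,0,0],[0,0,2,0,0,0],[0,0,2,0,0,0]]'
```

```text
time_s: 20.38
tcp_pos: [0.5604, -0.0173, 0.1183]
eef_rot: [-179.9, 0.0, -90.8]
contact_force: [-0.9, -0.3, 0.5]
gripper_width: 0.0395
gripper_force: 0.0
time_s: 20.88
tcp_pos: [0.5609, -0.0215, 0.1601]
eef_rot: [-179.8, 0.1, -90.8]
contact_force: [-0.5, 0.1, -0.2]
gripper_width: 0.0402
gripper_force: 0.0
time_s: 21.88
tcp_pos: [0.5598, -0.0218, 0.135]
eef_rot: [180.0, -0.0, -90.9]
contact_force: [-0.3, -0.3, 0.1]
gripper_width: 0.0005
gripper_force: 0.0
time_s: 22.25
tcp_pos: [0.5602, -0.0218, 0.1343]
eef_rot: [-179.9, -0.0, -90.8]
contact_force: [-2.1, -0.1, 8.8]
gripper_width: 0.0004
gripper_force: 4.1
```

The knob's top is 35 mm above the underside (5 mm plate + 30 mm knob), so I quoted the wrong thresholds: contact should be at TCP 0.134 home, 0.139 on the deck. The measured 0.1343 means home. I retreat and verify numerically in both views.

```bash
python3 -m pendant '[[0,0,-20,0,0,0],[0,0,-50,0,0,0],[30,0,-90,0,0,0],[80,0,-120,0,0,0],[130,0,-140,0,0,0],[180,0,-140,0,0,0],[240,10,-140,0,0,0],[290,30,-140,0,0,0],[290,30,-140,0,0,0],[290,30,-140,0,0,0]]'
python3 - <<'E'
from h import *
g=lambda n:r.capture(n)[:,:,::-1].copy()
t,s=g("top"),g("side");cv2.imwrite("pics/t9.png",t);cv2.imwrite("pics/s9.png",s)
P=[]
uvT=proj("top",[.559,-.023,.1])[0].astype(int);uvS=proj("side",[.559,-.023,.1])[0].astype(int)
C=[]
for n,i,u in(("top",t,uvT),("side",s,uvS)):
    c,st=knob(n,i,u-18,u+18);C.append(c);print(n,u,c,st,ray(n,[c],.1))
M=[]
for n in("top","side"):
    p=r.camera_params(n);M.append(np.c_[cv2.Rodrigues(p["rvec"])[0],p["tvec"]])
q=[cv2.undistortPoints(np.float64(c).reshape(1,1,2),r.camera_params(n)["mtx"],r.camera_params(n)["distortion"]).reshape(2,1) for n,c in zip(("top","side"),C)]
X=cv2.triangulatePoints(M[0],M[1],q[0],q[1]);print("knob",(X[:3]/X[3]).ravel())
# knob top/bottom rows in side for both hypotheses
for z0 in(.08,.085):print(z0,proj("side",[[.559,-.024,z0+.035],[.559,-.024,z0+.005]])[:,1])
# brightness profile across the trailing/leading edges along deck y, both deck-x lines
yaw=.04058;Xd=np.array([np.cos(yaw),np.sin(yaw)]);Y=np.array([-Xd[1],Xd[0]]);o=np.array([.63414,.23896])
gs=cv2.cvtColor(s,6).astype(np.float32)
for x in(-.05,-.12,-.15):
  for a in(-.322,-.213):
    pts=np.array([np.r_[o+x*Xd+(a+k*.001)*Y,.085] for k in range(16)]);uv=proj("side",pts).astype(np.float32)
    print(x,a,cv2.remap(gs,uv[:,:1],uv[:,1:],1).ravel().astype(int))
E
```

```text
time_s: 23.5
tcp_pos: [0.5253, -0.3115, 0.273]
eef_rot: [-180.0, 0.0, -90.9]
contact_force: [0.2, -0.1, 0.3]
gripper_width: 0.0004
gripper_force: 0.0
top [325 209] [324.68478261 209.17391304] [320 204  10  11  92] [[ 0.56010008 -0.02191838  0.1       ]]
side [354 233] [354.765625 233.59375 ] [350 227  10  14 128] [[ 0.55916352 -0.02269544  0.1       ]]
knob [ 0.56009589 -0.02183747  0.09927441]
0.08 [228.48751864 239.14931307]
0.085 [226.68269572 237.39203614]
-0.05 -0.322 [205 205 206 206 205 203 196 187 177 170 166 178 192 203 211 219]
-0.05 -0.213 [ 47  60  75  94 118 140 162 180 188 193 193 194 196 200 203 207]
-0.12 -0.322 [137 136 136 136 136 135 131 127 120 115 117 123 131 141 147 146]
-0.12 -0.213 [201 217 223 224 222 220 219 217 210 206 203 201 201 204 208 209]
-0.15 -0.322 [133 132 133 134 135 134 132 129 123 117 111 113 120 128 137 142]
-0.15 -0.213 [145 150 159 171 186 200 211 216 208 201 195 189 193 200 204 208]
```

Triangulated knob height is 0.0993 m (home is 0.100). The felt knob top is 0.1153 m (home is 0.115, half-tipped would be ≥0.1175). The position is within 3 mm of the well centre and the arm is clear, so I'm handing in.

```bash
python3 -c "
from plant import r
print(r.close_job())"
```

```text
the job is handed in; nothing more can be done
None
```

I slid the cover along the upstand into the recess and handed the job in. By touch and by both cameras it lies home and level, the arm is clear, and the arm never went near the jar, tub or bowl; the hand-in returned no verdict.

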